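Load the plaster casts into the sash-fronted extraction booth and start it

ROBOT

A 6-joint arm with a two-finger parallel gripper is mounted at the origin on the work surface. World frame = base frame: x ahead of the robot, y to its left, z up, the work surface at z = 0. Lengths are in mm, angles in rad, forces in N, time in s.
With the tool pointing down it reaches from about 350 to 725 mm from the base axis. Payload 4.3 kg.
Tool frame: the origin (TCP) lies on the centre line of the jaws, within the pads' length; the fingertips stand 11 mm ahead of it and the grasp point (between the pads) lies 8 mm behind it (finger_overhang is the distance from the TCP to the fingertips, in mm); z points along the fingers, y is the line along which they close (so a half turn about z gives the same grasp; the last joint's range is limited). The gripper opens to 85 mm and grips with 20 to 120 N. Pads are 22 mm wide; open, the fingers measure 114 mm over their backs; the gripper's body (76 mm by 85 mm) begins 54 mm behind the grasp point. The pads swing forward as they close: fully open they stand 13 mm farther back than shut.
Start: joints at [1.049, 0.377, 0.081, 1.274, 0, 1.46], TCP at [230.159, 526.965, 242.329] pointing down, gripper open.
Joint ranges: [-2.72, 2.72], [-0.84, 1.66], [-1.02, 1.22], [-1.77, 2.12], [-1.37, 1.28], [-3.14, 3.14]. Speed limits (rad/s): [2.57, 2.57, 3.14, 3.14, 3.14, 3.14].

INTERFACE

Orientations are given as [roll, pitch, yaw] about the fixed x, y, z axes, in that order (R = Rz(yaw) Ry(pitch) Rx(roll)).
In Python, from rig import observe, snapshot, camera_params, hand_in, boxes_of, outline_of, landmark_of, finger_overhang gives the robot as it stands. The module is installed in compiled form; this text tells all that it offers.
- The arm moves only by the tool move_arm, never from a script. Its argument "series" is a list of rows, each a list of 7 numbers: the shift along the world's x, y, z in units of 0.25 m (1.0 is 0.25 m), then the turn, a rotation vector about the world's x, y, z in units of 90 degrees (1.0 is 90 degrees), then the opening, from 0 (shut) to 1 (fully open). In form: [[x, y, z, ax, ay, az, jaw], ...]. A call has 1 to 8 rows; each row is the pose to reach, as a shift and turn from the pose commanded when the call began; what a row does not reach only later rows make up. A row lasts 1/8 s, in which the tool goes at most 62.5 mm and 10.7 degrees, less where a joint would pass 70% of its speed; a pose out of reach is approached as far as the arm can. A call with a number of a shift or a turn outside -1 to 1 is refused whole. A call with a gripper value outside its range is refused whole. The fingers move at their own pace and stop on an object; "newtons" is the grip in N (left out, the last holds). Time passes only in rows, so rows that repeat a pose let the fingers close. It gives the time, the measured TCP pose, the force, the opening and the grip force at its end, in the units of the state.
- observe(): the state, without advancing time (a new reading comes with each control period).
- snapshot(name): name is "scene" or "top" or "wrist"; returns the picture (480x640x3 uint8, red, green, blue); there is no depth.
- camera_params(name): a dict with "fx", "fy", "cx", "cy" (pixels), "rvec" (rotation vector, rad) and "tvec" (3), from world to camera coordinates, as OpenCV has them. Camera axes: x right, y down, z forward; pixel columns grow to the right and rows downward; lengths in mm; the calibration is good to about 2 mm. A picture is of the moment at which its call begins: read the wrist's pose just before it. camera_params takes no time and is no camera call; for the wrist camera it gives the pose at the moment of the call.
- hand_in(): hands the job in; it is judged then, once.
Trained networks look in the newest picture that a camera, given by its name, has taken for a name from the list of things; names that differ only in an ending like _2 or _b are one class to them, and where a whole thing is asked for, a point or a joint stands for the part that bears it (a point fixed in the world has none). Each returns a list of dicts, best first, with "conf" (0 to 1); they miss things now and then, are a little off and sometimes report something else, mostly with a low value. They report only what shows in the picture. A call takes as long as a camera call. They do not tell look-alikes from the thing itself.
- boxes_of(camera, target): "location" ([x, y, z] in mm, in world coordinates, good to about 4 mm: the middle of the surface that is visible of it).
- outline_of(camera, target): "mask" (480x640 bool, what is visible of it).
- landmark_of(camera, target): "location" ([x, y, z] in mm, in world coordinates, good to about 4 mm: a listed point, or the origin of a listed thing).
The state is a dict: "clock": time; "joint_pos": joint angles; "qvel": joint speeds; "effort": joint torques, N m; "position": TCP position; "orientation": TCP orientation; "wrist_force": force on the tool from outside, world axes, zero at the start; "torque": the same for the moment, N m; "opening": finger opening in mm; "finger_force": force on a finger pad.
Only numpy, scipy, OpenCV 4.12 (cv2) and the standard library are available. Lean on these libraries where they do the work, as an engineer would, in place of code of your own. Each camera call takes 0.05 s, during which the arm holds its last target. There are 200 camera calls.

TASK

Raise the sash of the bench booth all the way by its handle, draw the tray fully out, and stand every plaster cast from the table upright on the tray. Slide the loaded tray fully home, lower the sash all the way, and only then press the spring plunger of the start valve down to its stop and let go. Do not disturb the bowl, the bottle and the jar.

Things in the scene. Friction and masses are not known exactly. Their poses are not given: they have to be found in the camera images.
- booth: clear-walled bench booth with a roof and closed back, 180 mm high, 360 mm wide, fixed; loaded only by its tray. Origin on the table in the sash plane, midway between two aluminium posts (250 mm tall, 178 mm either side) that guide the sash. x points into the booth, away from its open front on the robot's side; z up; turned by up to 0.12 rad.
- sash_handle (a point): middle of the bar of the steel handle standing up from the top edge of the booth's clear sash (330 mm wide, 130 mm high). The bar is a level round rod 12 mm thick, 120 mm long, along this frame's y (axes as the booth's), its underside 24 mm above the sash's top edge. With the sash down this point is 210 mm above the table. Grip it from above.
- sash (a joint): height of the sash above fully lowered, 0 to 0.10 m (stop at each end). At 0 its lower edge is 50 mm above the table; it stays where it is left and takes about 9 N to lift and 3 N to lower. Starts slightly raised or down.
- tray_handle (a point): middle of the bar of the tray's front handle: a level round rod 12 mm thick, 120 mm long, along this frame's y (axes as the booth's), 36 mm above the table, 56 mm in front of the tray's white front panel (top 50 mm above the table). With the tray home the bar is 75 mm in front of the sash plane. Grip it from above.
- tray (a joint): how far the tray is drawn out, along -x of the booth: 0 fully home, 0.16 m fully out (stops at both ends); takes about 3 N to slide and stays where it is left. Starts home or slightly out.
- tray_floor (a point): centre of the steel tray's inner floor, 12 mm above the table; axes as the booth's, y along the tray. The floor is 100 mm (x) by 308 mm (y) in a rim 22 mm high; four casts fit in one row along y, 77 mm apart. Tray home: this point is 65 mm behind the sash plane; fully out: 95 mm in front. A cast on the tray passes under the sash only if that is raised over 25 mm.
- plunger_top (a point): top centre of the plunger's black mushroom head (44 mm in diameter) on the grey round start valve (76 mm in diameter), which is fixed to the table. Released it is 100 mm above the table; it is pressed straight down.
- plunger (a joint): how far the plunger is pressed: 0 released, 0.018 m at its stop. A spring returns it; it starts to move at about 3.5 N and takes about 8.5 N to hold at the stop.
- cast1: plaster cast: a solid off-white round plug, 66 mm in diameter and 60 mm tall, straight-sided for the lower 47 mm, then rounded off; about 0.22 kg. Standing upright on the table at the start. Origin at the centre of its underside, z up through the rounded top. None from the start means this cast is absent today (two to four are present).
- cast2: plaster cast: a solid off-white round plug, 66 mm in diameter and 60 mm tall, straight-sided for the lower 47 mm, then rounded off; about 0.22 kg. Standing upright on the table at the start. Origin at the centre of its underside, z up through the rounded top. None from the start means this cast is absent today (two to four are present).
- cast3: plaster cast: a solid off-white round plug, 66 mm in diameter and 60 mm tall, straight-sided for the lower 47 mm, then rounded off; about 0.22 kg. Standing upright on the table at the start. Origin at the centre of its underside, z up through the rounded top. None from the start means this cast is absent today (two to four are present).
- cast4: plaster cast: a solid off-white round plug, 66 mm in diameter and 60 mm tall, straight-sided for the lower 47 mm, then rounded off; about 0.22 kg. Standing upright on the table at the start. Origin at the centre of its underside, z up through the rounded top. None from the start means this cast is absent today (two to four are present).
- bowl: bystander, to be left where it is. Origin at the centre of its underside. White plastic bowl, 130 mm across, 55 mm high.
- ink: bystander, to be left where it is. Origin at the centre of its underside. Brown bottle with black cap, 52 mm in diameter, 100 mm high.
- pot: bystander, to be left where it is. Origin at the centre of its underside. White jar, 76 mm in diameter, 100 mm high.
Mind the look-alikes: they are no part of the job. Leave any green, turquoise or yellow look-alike of the cast2 alone.

How it is judged (in metres and radians):
On the way, in this order (a step that is already met when the one before it is completed fails the run):
1. the sash is raised all the way (value of joint sash above 0.09 m), for 0.2 s.
2. the tray is drawn fully out (value of joint tray above 0.148 m), for 0.2 s.
3. every cast present stands upright on the tray (x of cast1 in the frame of tray_floor between -0.035 and 0.035 m and y of cast1 in the frame of tray_floor between -0.14 and 0.14 m and z of cast1 in the frame of tray_floor between -0.005 and 0.005 m and angle between each of cast1, cast2, cast3, cast4's own z axis and vertical below 0.12 rad and x of cast2 in the frame of tray_floor between -0.035 and 0.035 m and y of cast2 in the frame of tray_floor between -0.14 and 0.14 m and z of cast2 in the frame of tray_floor between -0.005 and 0.005 m and x of cast3 in the frame of tray_floor between -0.035 and 0.035 m and y of cast3 in the frame of tray_floor between -0.14 and 0.14 m and z of cast3 in the frame of tray_floor between -0.005 and 0.005 m and x of cast4 in the frame of tray_floor between -0.035 and 0.035 m and y of cast4 in the frame of tray_floor between -0.14 and 0.14 m and z of cast4 in the frame of tray_floor between -0.005 and 0.005 m), for 0.2 s.
4. the tray is fully home with the casts on it (all of step 3 and value of joint tray below 0.008 m), for 0.2 s.
5. the sash is fully down (value of joint each of sash, tray below 0.008 m), for 0.2 s.
6. the plunger is pressed to its stop (value of joint plunger above 0.0155 m and value of joint sash below 0.008 m), for 0.1 s.
At the end, for the whole second after the job is handed in: Every cast present stands upright (within 0.12 rad) and at rest on the tray floor, the tray is home and the sash down (each within 8 mm), and the plunger, after being pressed to within 2.5 mm of its stop, is released again (within 3 mm) (all of step 3 and all of step 5 and value of joint plunger below 0.003 m and linear speed of each of cast1, cast2, cast3, cast4 below 0.02 m/s); the robot touches nothing.
It fails at once if the bowl, the bottle or the jar is moved by more than 30 mm (distance of any of bowl, ink, pot from where it was at the start of the episode above 0.03 m).
It fails at once if the plunger is pressed while the sash is still up (value of joint plunger above 0.009 m and value of joint sash above 0.02 m).
Of cast1, cast2, cast3, cast4 only 2 to 4 are there at a start; the rules pass over those that are not, and their reading is None.
At some moment in a run one of cast1, cast2, cast3, cast4 may be knocked a few centimetres aside while the robot is not near it.
Once in a run the grip may slacken for a moment while it holds something.
It also fails if it takes over 210 s, if anything falls off the work surface, if the arm or the gripper's body presses on something with over 40 N, if the wrist force passes 120 N, or if a joint passes its speed limit or range.

## Working session

There is one attempt and no reset: what is moved stays moved. The work goes in short steps, Python scripts to look and compute and a tool call to move; the robot and the scene stay as the last step left them, time stands still between calls to the robot, and variables do not carry over. Pictures are saved under pics/ and viewed, at most 17 in all, crops included, and the job is handed in when it is done.

Besides the shell and the picture viewer there is one more tool, called after "Call:" in YAML: its name, and indented under it one key for each argument. move_arm: Moves the arm, as the interface text tells. Its arguments: {"type":"object","properties":{"series":{"type":"array"},"newtons":{"type":"number"}},"required":["series"]}

```bash
mkdir -p pics; cat > h.py <<'E'
import numpy as np, cv2
from rig import *
def save(cam,name):
    im=snapshot(cam); cv2.imwrite(f'pics/{name}.png',im[:,:,::-1]); return im
def proj(cam,P):
    c=camera_params(cam);K=np.array([[c['fx'],0,c['cx']],[0,c['fy'],c['cy']],[0,0,1.]])
    return cv2.projectPoints(np.float64(P).reshape(-1,1,3),np.float64(c['rvec']),np.float64(c['tvec']),K,None)[0].reshape(-1,2)
def ray(cam,uv,z,c=None):
    c=c or camera_params(cam);R=cv2.Rodrigues(np.float64(c['rvec']))[0];t=np.float64(c['tvec']).ravel()
    d=R.T@np.array([(uv[0]-c['cx'])/c['fx'],(uv[1]-c['cy'])/c['fy'],1]);o=-R.T@t
    return o+d*(z-o[2])/d[2]
def lm(cam,t,f=landmark_of):
    return [(np.round(d['location']).tolist(),round(d['conf'],2)) for d in f(cam,t)]
E
python3 - <<'E'
from h import *
for c in('scene','top'):
    save(c,c+'0')
    for t in('sash_handle','tray_handle','tray_floor','plunger_top','booth','cast1','bowl','ink','pot'): print(c,t,lm(c,t))
print(observe())
E
```

```text
scene sash_handle [([702.0, 6.0, 232.0], 0.84)]
scene tray_handle [([624.0, 14.0, 36.0], 0.6)]
scene tray_floor []
scene plunger_top [([567.0, 307.0, 99.0], 0.51)]
scene booth [([699.0, 11.0, 4.0], 0.95), ([694.0, 390.0, 0.0], 0.55)]
scene cast1 [([429.0, -315.0, 3.0], 0.97), ([342.0, -412.0, -4.0], 0.78), ([350.0, -212.0, 0.0], 0.74), ([681.0, -263.0, -4.0], 0.71), ([535.0, -331.0, 0.0], 0.59)]
scene bowl []
scene ink [([691.0, 391.0, 0.0], 0.73), ([622.0, 12.0, 33.0], 0.62)]
scene pot [([659.0, -450.0, -2.0], 0.83)]
top sash_handle [([703.0, 14.0, 233.0], 0.84)]
top tray_handle [([625.0, 14.0, 37.0], 0.96), ([693.0, 394.0, -2.0], 0.38)]
top tray_floor []
top plunger_top [([571.0, 304.0, 102.0], 0.47)]
top booth [([703.0, 12.0, 0.0], 0.58), ([657.0, -450.0, 3.0], 0.16)]
top cast1 [([430.0, -318.0, -2.0], 0.97), ([351.0, -212.0, -1.0], 0.96), ([337.0, -407.0, -6.0], 0.95), ([684.0, -263.0, 0.0], 0.92), ([532.0, -329.0, 5.0], 0.72)]
top bowl [([485.0, -456.0, -0.0], 0.6), ([529.0, -330.0, 2.0], 0.59)]
top ink [([694.0, 393.0, -1.0], 0.61)]
top pot [([660.0, -447.0, 2.0], 0.98), ([531.0, -328.0, 5.0], 0.38)]
{'clock': 1.0, 'joint_pos': array([ 1.04871058e+00,  3.77301368e-01,  8.09758243e-02,  1.27442763e+00,
       -1.12074556e-05,  1.46051933e+00]), 'qvel': array([ 2.19942407e-03,  5.64422555e-04, -2.72014023e-03,  3.01778308e-07,
        2.03439100e-03,  2.98975690e-03]), 'effort': array([-5.20840658e-04, -4.63525701e+01,  2.70163965e+01,  3.54997269e-05,
       -1.61133780e-04,  6.72240077e-06]), 'position': array([230.14496405, 526.94535087, 242.3191995 ]), 'orientation': array([3.14155099e+00, 1.58888242e-05, 2.72978391e+00]), 'wrist_force': array([-0.33131599, -0.59054779,  0.7063752 ]), 'torque': array([ 0.03971776, -0.01346269,  0.01055306]), 'finger_force': 0.0, 'opening': 85.2448603699214}
```

View pics/top0.png

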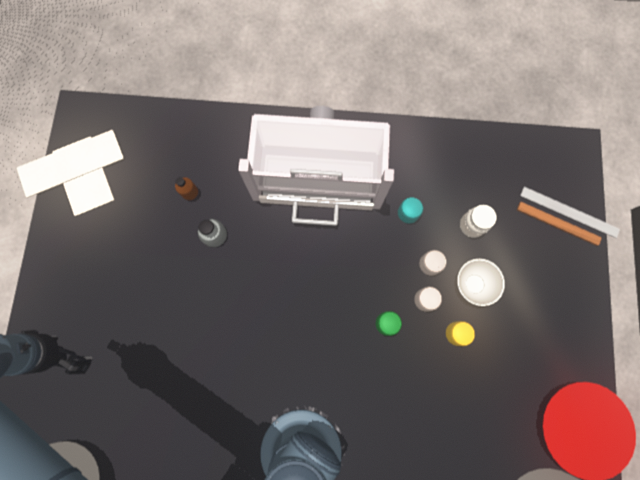

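View pics/scene0.png

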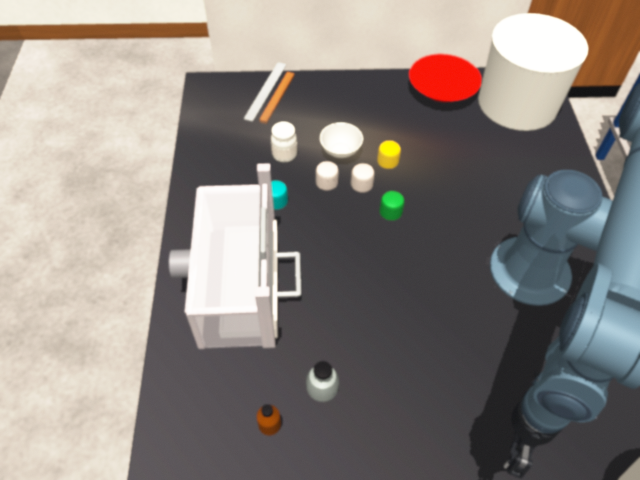

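Top view: the off-white plugs at (433,262) and (428,298) fit the casts. The look-alikes are turquoise (410,210), green (389,323) and yellow (461,334). I'll confirm in an enlarged crop and measure the booth yaw.

```bash
python3 - <<'E'
from h import *
im=cv2.imread('pics/top0.png')
a=cv2.resize(im[105:235,235:400],None,fx=4.5,fy=4.5,interpolation=cv2.INTER_CUBIC);cv2.imwrite('pics/c1.png',a)
b=cv2.resize(im[185:355,370:520],None,fx=3.4,fy=3.4,interpolation=cv2.INTER_CUBIC);cv2.imwrite('pics/c2.png',b)
snapshot('top')
for t in('tray_handle','sash_handle','cast1','plunger_top'):
    for d in outline_of('top',t):
        m=d['mask'].astype(np.uint8);r=cv2.minAreaRect(np.argwhere(m)[:,::-1].astype(np.float32));print(t,d['conf'],m.sum(),r)
for uv in((433,262),(428,298)): print(ray('top',uv,60))
E
```

```text
tray_handle 0.97 1824 ((315.4619140625, 209.03298950195312), (114.49400329589844, 31.633689880371094), 4.085616588592529)
sash_handle 0.76 2667 ((315.5321960449219, 182.20755004882812), (128.47079467773438, 25.128841400146484), 4.68589973449707)
cast1 0.84 504 ((409.88458251953125, 210.92306518554688), (22.46535873413086, 26.625612258911133), 33.690067291259766)
cast1 0.72 510 ((432.68829345703125, 263.052978515625), (23.10309410095215, 26.357053756713867), 49.39870071411133)
cast1 0.69 537 ((427.5294494628906, 299.11767578125), (23.768489837646484, 27.163990020751953), 75.96376037597656)
plunger_top 0.73 203 ((206.00003051757812, 227.50003051757812), (14.310833930969238, 16.54690170288086), 63.43495178222656)
plunger_top 0.4 1628 ((315.460205078125, 209.09735107421875), (114.27965545654297, 29.800518035888672), 3.814074993133545)
[ 528.1383978  -323.72256776   60.        ]
[ 427.96067921 -312.46860963   60.        ]
```

View pics/c1.png

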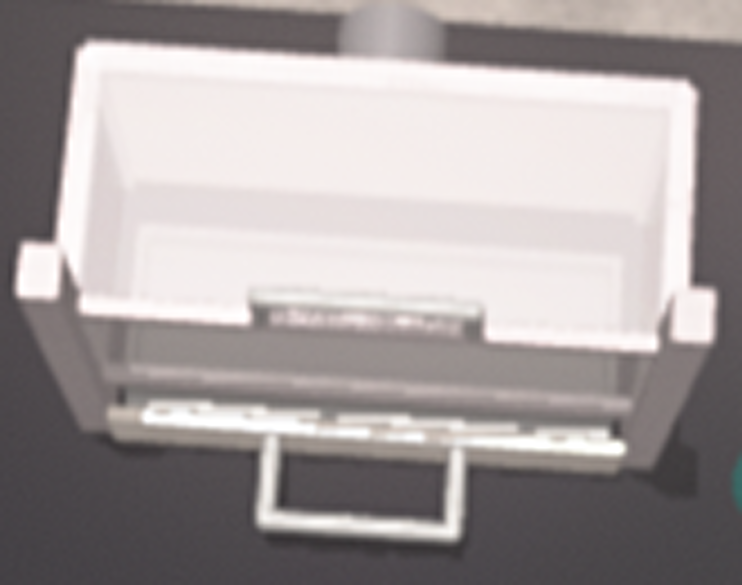

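View pics/c2.png

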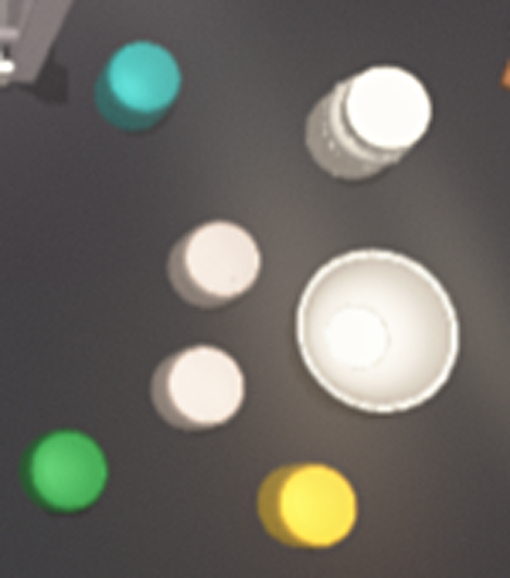

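The crop confirms two off-white casts, with tops at px (435.3,261.5) and (430.6,298.5). The turquoise, green and yellow plugs are to be left. Sash bar ends are at crop (250,296) and (483,312), tray bar ends at (262,522) and (457,535).

```bash
python3 - <<'E'
from h import *
f=lambda u,v:(235+u/4.5,105+v/4.5)
def pr(n,a,b,z):
    A=ray('top',f(*a),z);B=ray('top',f(*b),z);D=A-B;print(n,A.round(),B.round(),'mid',((A+B)/2).round(1),'yaw',np.arctan2(-D[0],D[1]).round(3),'len',np.linalg.norm(D).round())
pr('post',(40,268),(694,315),250)
pr('sash',(250,297),(483,313),232)
pr('tray',(262,522),(457,535),36)
pr('back',(90,44),(690,85),180)
for uv in((435.3,261.5),(430.6,298.5)): print(ray('top',uv,58))
E
```

```text
post [699. 191. 250.] [ 700. -166.  250.] mid [699.9  12.5 250. ] yaw 0.003 len 356.0
sash [698.  77. 232.] [699. -52. 232.] mid [698.9  12.5 232. ] yaw 0.006 len 129.0
tray [621.  74.  36.] [622. -51.  36.] mid [621.2  11.7  36. ] yaw 0.009 len 125.0
back [869. 191. 180.] [ 871. -166.  180.] mid [870.   12.5 180. ] yaw 0.005 len 358.0
[ 530.39682522 -330.5443076    58.        ]
[ 427.34932484 -320.04308877   58.        ]
```

Call:
move_arm:
  series:
    - [0.3,-0.33,0.24,0,0,-0.1,1]
    - [0.63,-0.69,0.28,0,0,-0.2,1]
    - [0.63,-0.69,0.28,0,0,-0.3,1]
    - [0.63,-0.69,0.28,0,0,-0.4,1]
    - [0.63,-0.69,0.28,0,0,-0.4,1]
  newtons: 60

```text
clock: 1.88
position: [390.6, 352.2, 313.5]
orientation: [3.139, 0.001, 2.095]
wrist_force: [0.0, 0.1, -0.9]
opening: 85.6
finger_force: 0.0
```

Call:
move_arm:
  series:
    - [0.3,-0.33,0,0,0,-0.1,1]
    - [0.63,-0.69,0,0,0,-0.2,1]
    - [0.63,-0.69,0,0,0,-0.338,1]
    - [0.63,-0.69,0,0,0,-0.338,1]
    - [0.63,-0.69,0,0,0,-0.338,1]

```text
clock: 2.5
position: [546.5, 180.6, 311.2]
orientation: [-3.141, 0.0, 1.568]
wrist_force: [-1.0, 0.5, 0.5]
opening: 85.2
finger_force: 0.0
```

Call:
move_arm:
  series:
    - [0.3,-0.33,0,0,0,0,1]
    - [0.5,-0.68,0,0,0,0,1]
    - [0.5,-0.68,0,0,0,0,1]
    - [0.5,-0.68,0,0,0,0,1]
    - [0.5,-0.68,0,0,0,0,1]

```text
clock: 3.12
position: [670.4, 12.4, 311.2]
orientation: [-3.14, -0.001, 1.571]
wrist_force: [0.1, -0.2, -0.4]
opening: 85.5
finger_force: 0.0
```

```bash
python3 - <<'E'
from h import *
print(finger_overhang if not callable(finger_overhang) else finger_overhang())
c=camera_params('wrist');save('wrist','w1')
for t in('sash_handle','tray_handle'): print(t,lm('wrist',t))
print(observe()['position'])
for z in(225,232): print(proj('wrist',[[700,12,z],[700,72,z],[700,-48,z]]))
E
```

```text
11.0
sash_handle [([697.0, 13.0, 233.0], 0.66)]
tray_handle [([627.0, 9.0, 37.0], 0.79)]
[669.47002056  14.27283366 312.55799581]
[[370.46883344 251.77255244]
 [374.72954097 155.75767077]
 [366.81664977 334.07437217]]
[[371.88451721 255.58945439]
 [376.40355066 156.82437369]
 [368.02855908 339.86278817]]
```

View pics/w1.png

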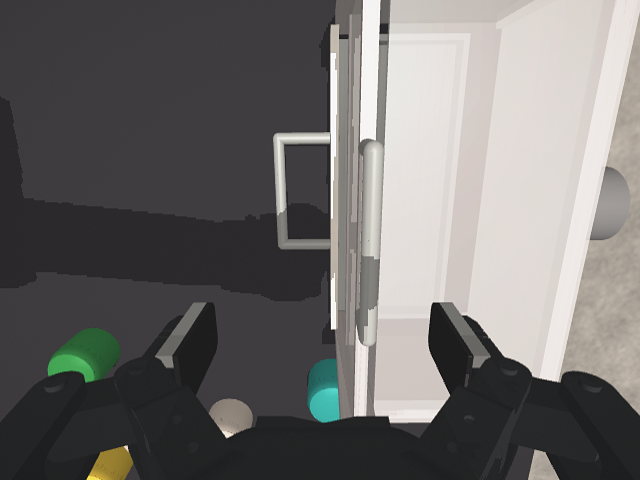

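Sash bar spans (373,143) to (368,345), consistent with x≈700, z≈232 (sash about 22 mm up). Green, turquoise and yellow plugs and one cast lie at the lower left.

Call:
move_arm:
  series:
    - [0.12,0,-0.05,0,0,0,1]
    - [0.12,0,-0.2,0,0,0,1]
    - [0.12,0,-0.35,0,0,0,1]
    - [0.12,0,-0.35,0,0,0,1]
    - [0.12,0,-0.35,0,0,0,0]
    - [0.12,0,-0.35,0,0,0,0]
    - [0.12,0,-0.35,0,0,0,0]
    - [0.12,0,-0.35,0,0,0,0]

```text
clock: 4.28
position: [700.1, 11.9, 225.7]
orientation: [3.141, 0.0, 1.57]
wrist_force: [-18.5, -0.4, 3.3]
opening: 12.6
finger_force: 10.5
```

Call:
move_arm:
  series:
    - [-0.008,0,0,0,0,0,0]
    - [-0.008,0,0,0,0,0,0]
    - [-0.008,0,0.06,0,0,0,0]
    - [-0.008,0,0.12,0,0,0,0]
    - [-0.008,0,0.18,0,0,0,0]
    - [-0.008,0,0.24,0,0,0,0]
    - [-0.008,0,0.28,0,0,0,0]
    - [-0.008,0,0.28,0,0,0,0]

```text
clock: 5.28
position: [699.3, 11.9, 294.3]
orientation: [3.14, -0.0, 1.571]
wrist_force: [5.7, 0.3, -1.8]
opening: 9.6
finger_force: 59.4
```

Call:
move_arm:
  series:
    - [0,0,0.02,0,0,0,0]
    - [0,0,0.04,0,0,0,0]
    - [0,0,0.05,0,0,0,0]
    - [0,0,0.05,0,0,0,0]

```text
clock: 5.78
position: [699.3, 11.9, 304.3]
orientation: [-3.14, -0.0, 1.57]
wrist_force: [7.5, -0.0, -10.5]
opening: 9.9
finger_force: 59.9
```

```bash
python3 - <<'E'
from h import *
save('scene','s1');snapshot('top')
print(lm('scene','sash_handle'),lm('top','sash_handle'),observe()['wrist_force'])
im=cv2.imread('pics/s1.png');cv2.imwrite('pics/s1c.png',cv2.resize(im[130:360,150:350],None,fx=2.6,fy=2.6,interpolation=cv2.INTER_CUBIC))
E
```

```text
[([700.0, 9.0, 311.0], 0.89)] [([530.0, -330.0, 1.0], 0.27)] [  8.07724368   0.60011128 -10.65074558]
```

View pics/s1c.png

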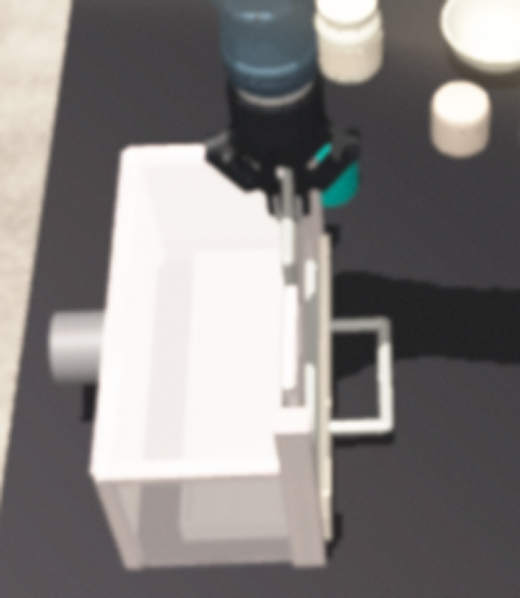

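The sash handle reads z≈311, about at the top. A small extra lift will confirm the stop.

Call:
move_arm:
  series:
    - [0,0,0.012,0,0,0,0]
    - [0,0,0.024,0,0,0,0]
    - [0,0,0.024,0,0,0,0]

```text
clock: 6.35
position: [699.2, 11.9, 304.6]
orientation: [-3.133, -0.001, 1.57]
wrist_force: [13.4, -1.0, -30.3]
opening: 10.0
finger_force: 59.0
```

Call:
move_arm:
  series:
    - [0,0,-0.026,0,0,0,0.0]
    - [0,0,-0.026,0,0,0,0.6]
    - [0,0,-0.026,0,0,0,0.6]
    - [0,0,-0.026,0,0,0,0.6]
    - [0,0,0.1,0,0,0,0.5]
    - [0,0,0.2,0,0,0,0.5]
    - [-0.1,0,0.2,0,0,0,0.5]
    - [-0.3,0,0.2,0,0,0,0.5]

```text
clock: 7.35
position: [627.2, 11.5, 362.5]
orientation: [3.138, 0.0, 1.57]
wrist_force: [0.2, -0.2, 1.9]
opening: 42.6
finger_force: 0.0
```

Call:
move_arm:
  series:
    - [0,0,-0.25,0,0,0,0.5]
    - [0,0,-0.5,0,0,0,0.5]
    - [0,0,-0.75,0,0,0,0.5]
    - [0,0,-0.8,0,0,0,0.5]
    - [0,0,-0.8,0,0,0,0.5]

```text
clock: 7.98
position: [625.1, 11.9, 164.6]
orientation: [3.141, 0.0, 1.57]
wrist_force: [1.5, 0.3, 0.7]
opening: 42.6
finger_force: 0.0
```

```bash
python3 - <<'E'
from h import *
print(observe()['position'],observe()['opening'])
save('wrist','w2');snapshot('scene');print(lm('wrist','tray_handle'),lm('wrist','sash_handle'),lm('scene','sash_handle'),lm('scene','tray_handle'))
print(proj('wrist',[[625,72,36],[625,-48,36]]))
E
```

```text
[625.12613646  11.87623917 164.62835865] 42.61605689119913
[([623.0, 13.0, 37.0], 0.64)] [] [([702.0, 12.0, 312.0], 0.68)] [([625.0, 11.0, 38.0], 0.82)]
[[319.52979132 146.500472  ]
 [319.91855987 301.58500438]]
```

View pics/w2.png

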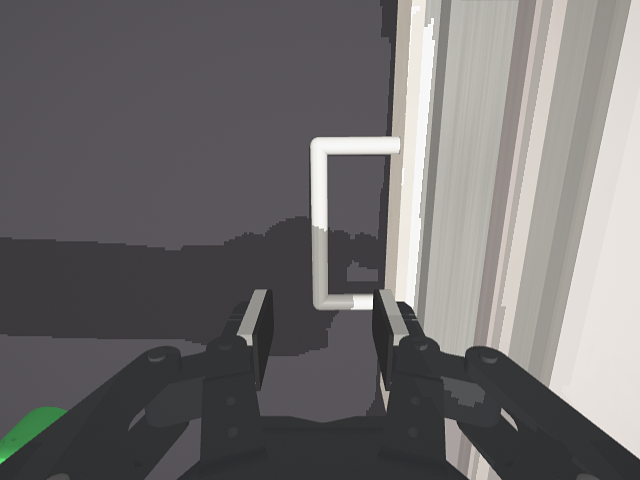

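The tray bar runs (319,145) to (319,302), exactly where x=625, z=36 predicts. The tray is home. I'll grip and draw.

Call:
move_arm:
  series:
    - [0,0,-0.25,0,0,0,0.5]
    - [0,0,-0.45,0,0,0,0.5]
    - [0,0,-0.54,0,0,0,0.5]
    - [0,0,-0.54,0,0,0,0.5]
    - [0,0,-0.54,0,0,0,0]
    - [0,0,-0.54,0,0,0,0]
    - [0,0,-0.54,0,0,0,0]
    - [0,0,-0.54,0,0,0,0]

```text
clock: 9.28
position: [624.5, 11.8, 30.6]
orientation: [3.141, 0.001, 1.571]
wrist_force: [-5.2, -0.4, 5.5]
opening: 9.8
finger_force: 58.6
```

Call:
move_arm:
  series:
    - [0,0,0,0,0,0,0]
    - [-0.1,0,0,0,0,0,0]
    - [-0.2,0,0,0,0,0,0]
    - [-0.3,0,0,0,0,0,0]
    - [-0.4,0,0,0,0,0,0]
    - [-0.5,0,0,0,0,0,0]
    - [-0.6,0,0,0,0,0,0]
    - [-0.62,0,0,0,0,0,0]

```text
clock: 10.28
position: [471.3, 10.7, 30.6]
orientation: [3.137, 0.003, 1.57]
wrist_force: [3.4, -4.5, 0.1]
opening: 9.8
finger_force: 62.1
```

Call:
move_arm:
  series:
    - [-0.01,0,0,0,0,0,0]
    - [-0.02,0,0,0,0,0,0]
    - [-0.025,0,0,0,0,0,0]
    - [-0.025,0,0,0,0,0,0]

```text
clock: 10.78
position: [467.4, 10.7, 30.6]
orientation: [3.135, 0.003, 1.57]
wrist_force: [2.1, -4.2, 5.9]
opening: 9.5
finger_force: 62.7
```

Call:
move_arm:
  series:
    - [-0.01,0,0,0,0,0,0]
    - [-0.02,0,0,0,0,0,0]
    - [-0.02,0,0,0,0,0,0]
    - [-0.02,0,0,0,0,0,0]

```text
clock: 11.28
position: [464.4, 10.7, 30.6]
orientation: [3.132, 0.002, 1.57]
wrist_force: [7.1, -4.8, -0.9]
opening: 9.5
finger_force: 62.0
```

```bash
python3 - <<'E'
from h import *
snapshot('scene');print(lm('scene','tray_handle'),lm('scene','sash_handle'),lm('scene','tray_floor'),observe()['wrist_force'],observe()['position'])
print(lm('scene','cast1'))
snapshot('top');print(lm('top','tray_floor'),lm('top','cast1'))
E
```

```text
[([463.0, 11.0, 35.0], 0.56)] [([700.0, 9.0, 294.0], 0.73), ([532.0, -330.0, -1.0], 0.16)] [([604.0, 10.0, 14.0], 0.93)] [ 7.18721364 -4.46879731  0.05594136] [464.41650515  10.66057556  30.62955783]
[([682.0, -265.0, -3.0], 0.81), ([534.0, -330.0, 1.0], 0.75), ([354.0, -214.0, 2.0], 0.55)]
[([603.0, 17.0, 14.0], 0.9)] [([684.0, -263.0, 1.0], 0.94), ([353.0, -211.0, -3.0], 0.81), ([429.0, -316.0, -0.0], 0.71), ([531.0, -327.0, 4.0], 0.71), ([341.0, -410.0, -4.0], 0.64)]
```

Tray fully out (bar x≈464, floor at (605,12)). I'll release, rise and turn so the jaws close along y, then go to the cast at (531,-329).

Call:
move_arm:
  series:
    - [0.008,0,0,0,0,0,0]
    - [0.008,0,0,0,0,0,0.5]
    - [0.008,0,0,0,0,0,0.5]
    - [0.008,0,0.2,0,0,0,0.5]
    - [0.008,0,0.45,0,0,0,1]
    - [0.008,-0.1,0.6,0,0,0.1,1]
    - [0.0,-0.3,0.6,0,0,0.2,1]
    - [0,-0.5,0.6,0,0,0.3,1]

```text
clock: 12.68
position: [458.4, -113.7, 179.1]
orientation: [3.14, 0.0, 2.048]
wrist_force: [0.5, 0.8, -0.0]
opening: 85.1
finger_force: 0.0
```

Call:
move_arm:
  series:
    - [0.05,-0.2,0,0,0,0.1,1]
    - [0.1,-0.4,0,0,0,0.2,1]
    - [0.15,-0.6,0,0,0,0.3,1]
    - [0.2,-0.8,0,0,0,0.4,1]
    - [0.266,-0.86,0,0,0,0.5,1]
    - [0.266,-0.86,0,0,0,0.6,1]
    - [0.266,-0.86,0,0,0,0.7,1]
    - [0.266,-0.86,0,0,0,0.7,1]

```text
clock: 13.68
position: [524.6, -327.5, 177.8]
orientation: [3.14, -0.001, 3.14]
wrist_force: [0.3, -0.5, 0.2]
opening: 85.6
finger_force: 0.0
```

```bash
python3 - <<'E'
from h import *
print(observe()['position'],observe()['orientation'])
save('wrist','w3');print(lm('wrist','cast1'))
snapshot('scene');snapshot('top');print(lm('scene','cast1'),lm('top','cast1'))
print(proj('wrist',[[531,-329,60],[429,-318,60]]))
E
```

```text
[ 524.61968764 -327.46235037  177.82579556] [ 3.13996721e+00 -9.62547487e-04  3.13965246e+00]
[([533.0, -328.0, 0.0], 0.89), ([680.0, -259.0, -2.0], 0.71), ([429.0, -319.0, 1.0], 0.65)]
[([535.0, -331.0, 2.0], 0.78), ([343.0, -411.0, -6.0], 0.68), ([354.0, -213.0, 1.0], 0.59), ([682.0, -264.0, -5.0], 0.55)] [([685.0, -264.0, 1.0], 0.56), ([530.0, -328.0, 2.0], 0.54), ([348.0, -211.0, -2.0], 0.5)]
[[320.95223359 242.32321459]
 [337.83886862  90.49585972]]
```

View pics/w3.png

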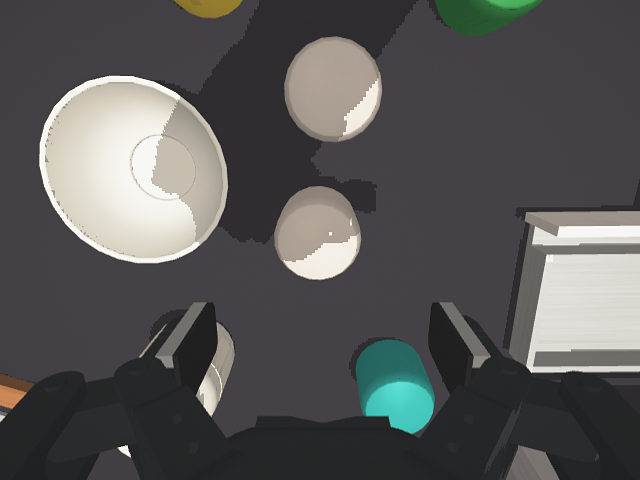

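Cast A appears at (318,235) and cast B at (333,89), both off-white and matching the predictions (321,242) and (338,90). Turquoise is at (395,385) and the bowl at (135,170). I'll grasp A.

Call:
move_arm:
  series:
    - [0.03,-0.01,-0.2,0,0,0,1]
    - [0.03,-0.01,-0.4,0,0,0,1]
    - [0.03,-0.01,-0.55,0,0,0,1]
    - [0.03,-0.01,-0.61,0,0,0,1]
    - [0.03,-0.01,-0.61,0,0,0,0]
    - [0.03,-0.01,-0.61,0,0,0,0]
    - [0.03,-0.01,-0.61,0,0,0,0]
    - [0.03,-0.01,-0.61,0,0,0,0]

```text
clock: 14.98
position: [533.1, -331.1, 27.0]
orientation: [-3.141, 0.002, 3.141]
wrist_force: [0.3, -0.2, 1.5]
opening: 64.3
finger_force: 66.5
```

Call:
move_arm:
  series:
    - [0,0,0,0,0,0,0]
    - [0,0,0.1,0,0,0,0]
    - [0,0,0.3,0,0,0,0]
    - [0,0,0.48,0,0,0,0]
    - [0,0,0.48,0,0,0,0]

```text
clock: 15.6
position: [534.9, -332.5, 150.6]
orientation: [-3.136, 0.007, 3.141]
wrist_force: [0.2, -0.6, -1.8]
opening: 64.4
finger_force: 66.9
```

Call:
move_arm:
  series:
    - [0.04,0.14,0,0,0,0,0]
    - [0.08,0.3,0,0,0,0,0]
    - [0.13,0.46,0,0,0,0,0]
    - [0.18,0.62,0,0,0,0,0]
    - [0.22,0.78,0,0,0,0,0]
    - [0.26,0.92,0,0,0,0,0]
    - [0.29,1.0,0,0,0,0,0]
    - [0.29,1.0,0,0,0,0,0]

```text
clock: 16.6
position: [604.7, -79.5, 144.9]
orientation: [3.142, -0.002, -3.14]
wrist_force: [0.0, -1.1, -1.1]
opening: 64.1
finger_force: 66.9
```

Call:
move_arm:
  series:
    - [0,0.14,0,0,0,0,0]
    - [0,0.3,0,0,0,0,0]
    - [0,0.46,-0.08,0,0,0,0]
    - [0,0.58,-0.18,0,0,0,0]
    - [0,0.6,-0.26,0,0,0,0]
    - [0,0.6,-0.26,0,0,0,0]
    - [0,0.6,-0.26,0,0,0,0]

```text
clock: 17.48
position: [605.4, 68.1, 81.6]
orientation: [-3.141, 0.001, 3.14]
wrist_force: [-0.0, -0.4, -1.8]
opening: 63.5
finger_force: 67.0
```

```bash
python3 - <<'E'
from h import *
o=observe();print(o['position'],o['opening'],o['wrist_force'])
save('wrist','w4');snapshot('scene');snapshot('top');print([lm(c,'cast1') for c in('wrist','scene','top')],[lm(c,'tray_floor') for c in('scene','top')])
im=cv2.imread('pics/w4.png')
print(proj('wrist',[[605,12,12],[605,72,12]]))
E
```

```text
[605.38907043  68.10327507  81.56349998] 63.52152193249069 [-0.01016801 -0.41071342 -1.79983808]
[[([605.0, 71.0, 55.0], 0.85)], [([610.0, 70.0, 57.0], 0.92), ([428.0, -315.0, 3.0], 0.91), ([354.0, -216.0, 1.0], 0.89), ([682.0, -263.0, -4.0], 0.47)], [([350.0, -212.0, -1.0], 0.84), ([433.0, -319.0, 2.0], 0.81), ([685.0, -264.0, -0.0], 0.79), ([658.0, -448.0, 2.0], 0.74), ([337.0, -412.0, -8.0], 0.66), ([602.0, 72.0, 58.0], 0.37)]] [[([701.0, 12.0, 294.0], 0.18)], [([602.0, 14.0, 13.0], 0.81)]]
[[225.19574383 258.21739069]
 [327.19115009 258.20064668]]
```

View pics/w4.png

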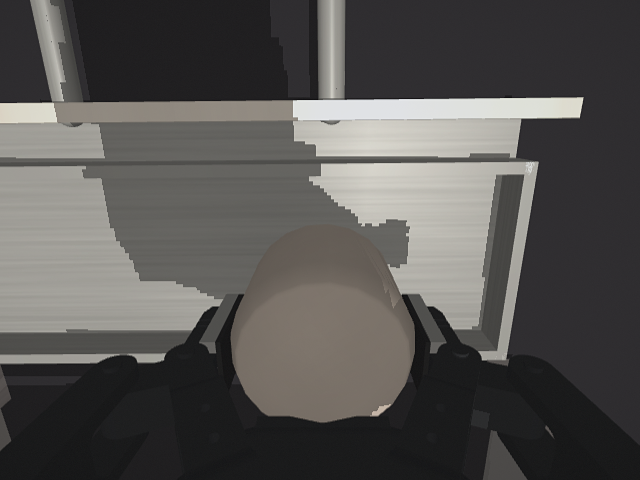

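The cast is held upright at px (323,330) over the tray floor, with its bottom about 55 mm up. I'll lower it 42 mm and release.

Call:
move_arm:
  series:
    - [0,0,-0.06,0,0,0,0]
    - [0,0,-0.12,0,0,0,0]
    - [0,0,-0.16,0,0,0,0]
    - [0,0,-0.168,0,0,0,0]
    - [0,0,-0.168,0,0,0,0]

```text
clock: 18.5
position: [605.1, 69.5, 39.0]
orientation: [3.142, 0.0, 3.141]
wrist_force: [-1.0, -0.1, 3.2]
opening: 64.5
finger_force: 67.5
```

Call:
move_arm:
  series:
    - [0,0,0,0,0,0,0.9]
    - [0,0,0,0,0,0,0.95]
    - [0,0,0,0,0,0,0.95]
    - [0,0,0.1,0,0,0,0.95]
    - [0,0,0.3,0,0,0,0.95]
    - [0,0,0.5,0,0,0,1]
    - [0,-0.1,0.54,0,0,0,1]
    - [0,-0.3,0.54,0,0,0,1]

```text
clock: 19.5
position: [606.3, -5.0, 176.0]
orientation: [-3.142, 0.004, -3.138]
wrist_force: [0.2, -0.1, -1.1]
opening: 85.4
finger_force: 0.0
```

```bash
python3 - <<'E'
from h import *
print(observe()['position'])
snapshot('scene');snapshot('top');print([lm(c,'cast1') for c in('scene','top')])
E
```

```text
[606.29940964  -4.95924944 176.03157273]
[[([341.0, -413.0, -7.0], 0.97), ([432.0, -319.0, 0.0], 0.87), ([354.0, -212.0, 6.0], 0.87), ([605.0, 71.0, 11.0], 0.71), ([681.0, -264.0, -1.0], 0.6)], [([427.0, -318.0, -1.0], 0.91), ([339.0, -411.0, -6.0], 0.85), ([681.0, -264.0, 3.0], 0.67)]]
```

Call:
move_arm:
  series:
    - [-0.1,-0.2,0,0,0,0,1]
    - [-0.2,-0.4,0,0,0,0,1]
    - [-0.35,-0.65,0,0,0,0,1]
    - [-0.35,-0.85,0,0,0,0,1]
    - [-0.5,-0.98,0,0,0,0,1]
    - [-0.5,-0.98,0,0,0,0,1]

```text
clock: 20.45
position: [478.2, -251.4, 173.6]
orientation: [3.141, -0.001, 3.138]
wrist_force: [0.4, 0.3, 0.6]
opening: 85.4
finger_force: 0.0
```

Call:
move_arm:
  series:
    - [-0.1,-0.14,0,0,0,0,1]
    - [-0.204,-0.25,0,0,0,0,1]
    - [-0.204,-0.25,0,0,0,0,1]
    - [-0.204,-0.25,0,0,0,0,1]
    - [-0.204,-0.25,0,0,0,0,1]

```text
clock: 21.08
position: [429.9, -311.8, 173.9]
orientation: [3.141, 0.0, -3.14]
wrist_force: [0.2, -0.1, -0.8]
opening: 85.7
finger_force: 0.0
```

```bash
python3 - <<'E'
from h import *
print(observe()['position'],observe()['orientation'])
snapshot('wrist');print(lm('wrist','cast1'))
snapshot('top');print(lm('top','cast1'))
E
```

```text
[ 429.89430471 -311.796284    173.94697217] [ 3.14106509e+00  2.60261924e-04 -3.13956761e+00]
[([428.0, -319.0, 2.0], 0.71), ([338.0, -411.0, 2.0], 0.66), ([354.0, -212.0, -4.0], 0.58)]
[([352.0, -213.0, -1.0], 0.82), ([431.0, -318.0, -4.0], 0.64), ([683.0, -264.0, -1.0], 0.62), ([604.0, 74.0, 13.0], 0.56)]
```

B is at (429,-319), unmoved. Grasp it.

Call:
move_arm:
  series:
    - [0,-0.03,-0.2,0,0,0,1]
    - [0,-0.03,-0.4,0,0,0,1]
    - [0,-0.03,-0.53,0,0,0,1]
    - [0,-0.03,-0.59,0,0,0,1]
    - [0,-0.03,-0.59,0,0,0,0]
    - [0,-0.03,-0.59,0,0,0,0]
    - [0,-0.03,-0.59,0,0,0,0]
    - [0,-0.03,-0.59,0,0,0,0]

```text
clock: 22.28
position: [429.5, -321.1, 27.4]
orientation: [-3.14, 0.001, 3.141]
wrist_force: [-0.7, -0.3, 0.8]
opening: 64.2
finger_force: 66.5
```

Call:
move_arm:
  series:
    - [0,0,0,0,0,0,0]
    - [0,0,0.1,0,0,0,0]
    - [0,0,0.3,0,0,0,0]
    - [0,0,0.48,0,0,0,0]
    - [0,0,0.48,0,0,0,0]

```text
clock: 22.9
position: [431.2, -322.7, 150.4]
orientation: [-3.136, 0.006, 3.141]
wrist_force: [0.3, -0.1, -3.2]
opening: 64.2
finger_force: 67.2
```

Call:
move_arm:
  series:
    - [0.09,0.14,0,0,0,0,0]
    - [0.19,0.3,0,0,0,0,0]
    - [0.29,0.46,0,0,0,0,0]
    - [0.4,0.62,0,0,0,0,0]
    - [0.5,0.78,0,0,0,0,0]
    - [0.6,0.92,0,0,0,0,0]
    - [0.7,1.0,0,0,0,0,0]
    - [0.7,1.0,0,0,0,0,0]

```text
clock: 23.9
position: [604.3, -68.7, 144.5]
orientation: [3.141, -0.002, -3.139]
wrist_force: [-0.4, -0.9, -2.1]
opening: 64.0
finger_force: 67.1
```

Call:
move_arm:
  series:
    - [0,0.09,0,0,0,0,0]
    - [0,0.09,-0.08,0,0,0,0]
    - [0,0.09,-0.16,0,0,0,0]
    - [0,0.09,-0.26,0,0,0,0]
    - [0,0.09,-0.26,0,0,0,0]
    - [0,0.09,-0.26,0,0,0,0]

```text
clock: 24.65
position: [603.6, -48.0, 82.0]
orientation: [3.141, 0.0, 3.141]
wrist_force: [0.4, -0.9, -1.2]
opening: 63.9
finger_force: 67.2
```

```bash
python3 - <<'E'
from h import *
o=observe();print(o['position'],o['opening'],o['wrist_force'])
for c in ('wrist','scene','top'):
    snapshot(c);print(lm(c,'cast1'))
E
```

```text
[603.64712967 -47.98350417  82.03089824] 63.92836852722962 [ 0.36465764 -0.86052554 -1.20083113]
[([601.0, -44.0, 53.0], 0.97), ([684.0, -258.0, -2.0], 0.78), ([602.0, 71.0, 8.0], 0.7)]
[([607.0, 72.0, 12.0], 0.78), ([341.0, -413.0, -5.0], 0.74), ([681.0, -263.0, -2.0], 0.7), ([607.0, -42.0, 55.0], 0.59), ([570.0, 305.0, 102.0], 0.21)]
[([604.0, 71.0, 16.0], 0.85), ([681.0, -266.0, 1.0], 0.58), ([349.0, -213.0, -2.0], 0.56)]
```

Call:
move_arm:
  series:
    - [0,0,-0.06,0,0,0,0]
    - [0,0,-0.12,0,0,0,0]
    - [0,0,-0.16,0,0,0,0]
    - [0,0,-0.17,0,0,0,0]
    - [0,0,-0.17,0,0,0,0]

```text
clock: 25.58
position: [604.3, -47.8, 39.3]
orientation: [3.141, 0.001, 3.142]
wrist_force: [0.0, 0.8, 4.3]
opening: 64.3
finger_force: 67.7
```

Call:
move_arm:
  series:
    - [0,0,0,0,0,0,0.9]
    - [0,0,0,0,0,0,0.95]
    - [0,0,0,0,0,0,0.95]
    - [0,0,0.1,0,0,0,0.95]
    - [0,0,0.3,0,0,0,0.95]
    - [0,0,0.5,0,0,0,1]
    - [-0.1,0.1,0.5,0,0,-0.1,1]
    - [-0.3,0.2,0.5,0,0,-0.2,1]

```text
clock: 26.58
position: [530.6, 2.0, 165.0]
orientation: [3.14, 0.004, 2.821]
wrist_force: [-0.1, -0.0, -0.5]
opening: 85.6
finger_force: 0.0
```

Call:
move_arm:
  series:
    - [-0.14,0.03,0,0,0,-0.1,0.6]
    - [-0.26,0.06,0,0,0,-0.2,0.5]
    - [-0.26,0.06,0,0,0,-0.3,0.5]
    - [-0.26,0.06,0,0,0,-0.4,0.5]
    - [-0.26,0.06,0,0,0,-0.5,0.5]
    - [-0.26,0.06,0,0,0,-0.6,0.5]
    - [-0.26,0.06,0,0,0,-0.7,0.5]
    - [-0.26,0.06,0,0,0,-0.8,0.5]

```text
clock: 27.58
position: [463.9, 16.9, 164.0]
orientation: [3.141, 0.0, 1.565]
wrist_force: [1.2, 0.9, 0.3]
opening: 42.5
finger_force: 0.0
```

```bash
python3 - <<'E'
from h import *
o=observe();print(o['position'],o['orientation'])
for c in ('scene','top','wrist'):
    save(c,'p'+c);print(lm(c,'cast1'),lm(c,'tray_handle'))
im=cv2.imread('pics/ptop.png');a=cv2.resize(im[90:360,230:500],(540,540),interpolation=cv2.INTER_CUBIC);cv2.imwrite('pics/ptopc.png',a)
E
```

```text
[463.85971944  16.92521592 163.99564958] [3.14139207e+00 4.72931256e-05 1.56533855e+00]
[([354.0, -212.0, -1.0], 0.96), ([679.0, -265.0, -1.0], 0.83), ([608.0, -45.0, 14.0], 0.66), ([610.0, 71.0, 12.0], 0.65), ([340.0, -415.0, -7.0], 0.52)] [([469.0, 11.0, 38.0], 0.59), ([691.0, 393.0, -1.0], 0.51)]
[([350.0, -210.0, -2.0], 0.97), ([605.0, -46.0, 9.0], 0.77), ([683.0, -262.0, 2.0], 0.65), ([337.0, -409.0, -4.0], 0.57)] []
[([600.0, -47.0, 10.0], 0.61), ([606.0, 74.0, 12.0], 0.61), ([354.0, -214.0, -3.0], 0.58)] [([468.0, 10.0, 38.0], 0.97)]
```

View pics/ptopc.png

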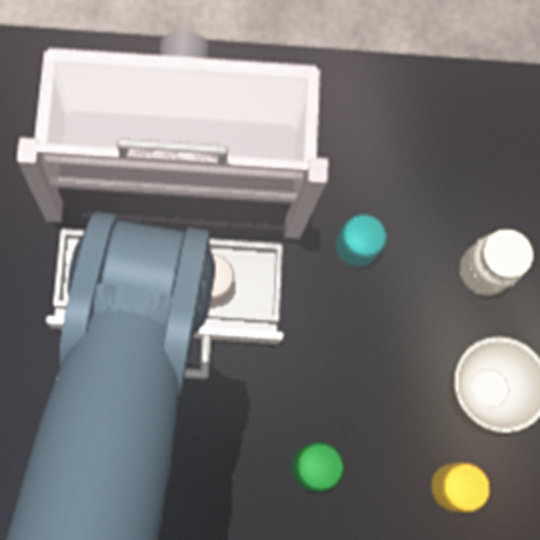

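Both casts are on the tray and the sash is up. The bowl, jar and look-alikes are untouched. Next I'll grip the tray bar and slide it home slowly.

Call:
move_arm:
  series:
    - [0.01,-0.02,-0.25,0,0,0,0.5]
    - [0.01,-0.02,-0.45,0,0,0,0.5]
    - [0.01,-0.02,-0.53,0,0,0,0.5]
    - [0.01,-0.02,-0.53,0,0,0,0.5]
    - [0.01,-0.02,-0.53,0,0,0,0]
    - [0.01,-0.02,-0.53,0,0,0,0]
    - [0.01,-0.02,-0.53,0,0,0,0]
    - [0.01,-0.02,-0.53,0,0,0,0]

```text
clock: 29.02
position: [467.9, 11.8, 33.0]
orientation: [3.138, 0.0, 1.571]
wrist_force: [-0.8, 0.7, 5.7]
opening: 9.8
finger_force: 58.7
```

Call:
move_arm:
  series:
    - [0.01,0,0,0,0,0,0]
    - [0.04,0,0,0,0,0,0]
    - [0.09,0,0,0,0,0,0]
    - [0.15,0,0,0,0,0,0]
    - [0.21,0,0,0,0,0,0]
    - [0.27,0,0,0,0,0,0]
    - [0.32,0,0,0,0,0,0]
    - [0.35,0,0,0,0,0,0]

```text
clock: 30.02
position: [555.1, 12.4, 33.1]
orientation: [3.14, -0.001, 1.571]
wrist_force: [-2.9, 1.9, 7.1]
opening: 9.9
finger_force: 59.5
```

Call:
move_arm:
  series:
    - [0.04,0,0,0,0,0,0]
    - [0.09,0,0,0,0,0,0]
    - [0.15,0,0,0,0,0,0]
    - [0.21,0,0,0,0,0,0]
    - [0.25,0,0,0,0,0,0]
    - [0.275,0,0,0,0,0,0]
    - [0.29,0,0,0,0,0,0]
    - [0.29,0,0,0,0,0,0]

```text
clock: 31.02
position: [624.5, 12.9, 33.0]
orientation: [-3.139, -0.001, 1.571]
wrist_force: [-8.7, 2.1, 11.9]
opening: 9.5
finger_force: 60.1
```

Call:
move_arm:
  series:
    - [0.008,0,-0.005,0,0,0,0]
    - [0.016,0,-0.005,0,0,0,0]
    - [0.02,0,-0.005,0,0,0,0]
    - [0.02,0,-0.005,0,0,0,0]

```text
clock: 31.52
position: [624.6, 12.9, 32.9]
orientation: [-3.131, -0.001, 1.571]
wrist_force: [-23.0, 1.4, 30.4]
opening: 9.9
finger_force: 62.1
```

Tray at the stop. Release, rise, and return above the sash handle.

Call:
move_arm:
  series:
    - [-0.018,0,0.005,0,0,0,0]
    - [-0.018,0,0,0,0,0,0.5]
    - [-0.018,0,0,0,0,0,0.5]
    - [-0.018,0,0.1,0,0,0,0.5]
    - [-0.018,0,0.3,0,0,0,0.5]
    - [-0.018,0,0.55,0,0,0,0.5]
    - [-0.018,0,0.8,0,0,0,0.5]
    - [-0.018,0,1.0,0,0,0,0.5]

```text
clock: 32.52
position: [627.5, 11.7, 282.7]
orientation: [3.139, 0.0, 1.57]
wrist_force: [1.3, -0.1, -0.7]
opening: 42.5
finger_force: 0.0
```

Call:
move_arm:
  series:
    - [0,0,0.25,0,0,0,0.5]
    - [0,0,0.34,0,0,0,0.5]
    - [0,0,0.34,0,0,0,0.5]
    - [0,0,0.34,0,0,0,0.5]

```text
clock: 33.02
position: [626.9, 11.9, 363.5]
orientation: [-3.14, -0.0, 1.57]
wrist_force: [-0.4, -0.8, 0.1]
opening: 42.9
finger_force: 0.0
```

```bash
python3 - <<'E'
from h import *
o=observe();print(o['position'],o['orientation'])
for c in ('scene','top','wrist'):
    save(c,'q'+c);print(c,lm(c,'cast1'),lm(c,'tray_handle'),lm(c,'sash_handle'))
E
```

```text
[626.94939111  11.87379851 363.4520092 ] [-3.13965052e+00 -1.15369626e-04  1.57047903e+00]
scene [([680.0, -264.0, -0.0], 0.85), ([354.0, -212.0, 4.0], 0.79), ([342.0, -414.0, -4.0], 0.57)] [([623.0, 11.0, 37.0], 0.79)] [([700.0, 10.0, 303.0], 0.61)]
top [([340.0, -408.0, -6.0], 0.91), ([353.0, -212.0, -1.0], 0.9), ([682.0, -267.0, 1.0], 0.86), ([766.0, -47.0, 10.0], 0.62)] [] [([760.0, -45.0, 8.0], 0.58)]
wrist [([683.0, -258.0, -3.0], 0.9), ([354.0, -218.0, -6.0], 0.79)] [([629.0, 12.0, 35.0], 0.72)] []
```

View pics/qwrist.png

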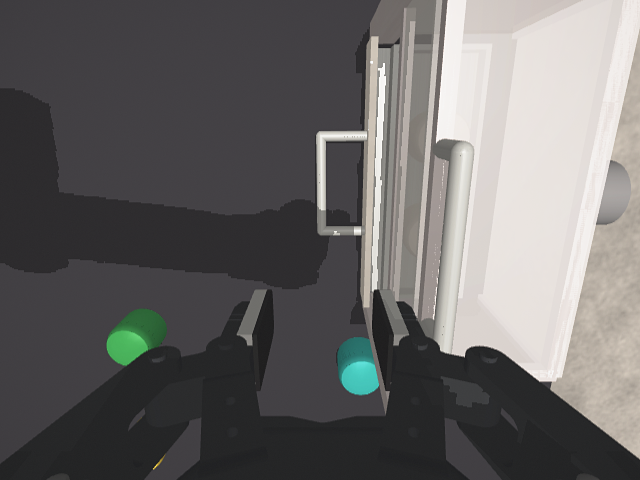

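Tray home at (319,183), sash bar (463,150) to (444,350). I'll check its height by projection.

```bash
python3 - <<'E'
from h import *
for z in(290,300,310): print(z,proj('wrist',[[700,76,z],[700,12,z],[700,-52,z]]).round().tolist())
E
```

```text
290 [[455.0, 146.0], [444.0, 255.0], [434.0, 346.0]]
300 [[462.0, 147.0], [449.0, 261.0], [439.0, 356.0]]
310 [[469.0, 148.0], [455.0, 267.0], [444.0, 366.0]]
```

Call:
move_arm:
  series:
    - [0.15,0,0,0,0,0,0.6]
    - [0.288,0,0,0,0,0,0.6]
    - [0.288,0,-0.08,0,0,0,0.6]
    - [0.288,0,-0.2,0,0,0,0.6]
    - [0.288,0,-0.256,0,0,0,0.6]
    - [0.288,0,-0.256,0,0,0,0]
    - [0.288,0,-0.256,0,0,0,0]
    - [0.288,0,-0.256,0,0,0,0]

```text
clock: 34.62
position: [699.4, 11.9, 302.6]
orientation: [3.139, 0.0, 1.571]
wrist_force: [-0.3, 0.7, 1.2]
opening: 9.5
finger_force: 58.5
```

Call:
move_arm:
  series:
    - [0,0,0,0,0,0,0]
    - [0,0,-0.04,0,0,0,0]
    - [0,0,-0.1,0,0,0,0]
    - [0,0,-0.16,0,0,0,0]
    - [0,0,-0.22,0,0,0,0]
    - [0,0,-0.28,0,0,0,0]
    - [0,0,-0.32,0,0,0,0]
    - [0,0,-0.32,0,0,0,0]

```text
clock: 35.62
position: [699.3, 11.9, 220.3]
orientation: [3.141, -0.0, 1.571]
wrist_force: [4.6, -0.5, -4.9]
opening: 9.7
finger_force: 58.4
```

Call:
move_arm:
  series:
    - [0,0,-0.02,0,0,0,0]
    - [0,0,-0.04,0,0,0,0]
    - [0,0,-0.055,0,0,0,0]
    - [0,0,-0.065,0,0,0,0]
    - [0,0,-0.065,0,0,0,0]

```text
clock: 36.25
position: [699.5, 11.9, 210.7]
orientation: [3.135, 0.001, 1.571]
wrist_force: [-6.6, -0.3, 23.2]
opening: 9.6
finger_force: 61.3
```

```bash
python3 - <<'E'
from h import *
print(observe()['position'],observe()['wrist_force'])
im=save('scene','r1');print(lm('scene','sash_handle'));snapshot('scene');print(lm('scene','sash_handle'),lm('scene','tray_handle'));snapshot('top');print(lm('top','sash_handle'),lm('top','cast1'))
cv2.imwrite('pics/r1c.png',cv2.resize(im[150:360,160:320,::-1],None,fx=2.8,fy=2.8,interpolation=cv2.INTER_CUBIC))
E
```

```text
[699.50555639  11.89501544 210.71225783] [-6.6048681  -0.25854812 23.18573854]
[([700.0, 13.0, 211.0], 0.71), ([657.0, -448.0, -2.0], 0.56)]
[([701.0, 9.0, 211.0], 0.92)] [([625.0, 14.0, 38.0], 0.6)]
[] [([684.0, -265.0, 1.0], 0.89), ([353.0, -211.0, -1.0], 0.89), ([339.0, -411.0, -8.0], 0.57)]
```

View pics/r1c.png

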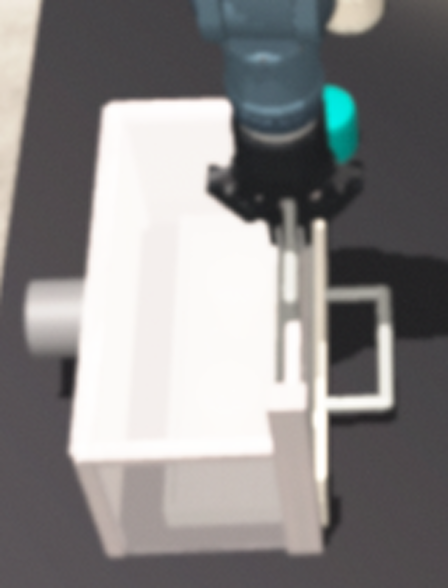

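The sash reads down (handle z≈211). Release, rise and check.

Call:
move_arm:
  series:
    - [0,0,0.012,0,0,0,0]
    - [0,0,0.012,0,0,0,0.6]
    - [0,0,0.012,0,0,0,0.6]
    - [0,0,0.012,0,0,0,0.6]
    - [0,0,0.2,0,0,0,0.6]
    - [0,0,0.4,0,0,0,0.6]
    - [-0.12,0,0.4,0,0,0,0.6]
    - [-0.12,0,0.4,0,0,0,0.6]

```text
clock: 37.65
position: [667.1, 12.1, 304.6]
orientation: [-3.139, -0.0, 1.571]
wrist_force: [0.4, -0.0, -0.9]
opening: 51.3
finger_force: 0.0
```

```bash
python3 - <<'E'
from h import *
print(observe()['position'])
for c in('wrist','top','scene'):
    im=save(c,'t'+c);print(c,lm(c,'sash_handle'),lm(c,'cast1'),lm(c,'plunger_top'),lm(c,'tray_handle'))
for z in(210,217,224): print(z,proj('wrist',[[700,76,z],[700,12,z],[700,-52,z]]).round().tolist())
E
```

```text
[667.06448358  12.12709044 304.5638815 ]
wrist [([698.0, 13.0, 211.0], 0.88)] [([685.0, -260.0, -2.0], 0.66), ([356.0, -214.0, -3.0], 0.57)] [] [([628.0, 13.0, 35.0], 0.9)]
top [] [([339.0, -410.0, -6.0], 0.94), ([354.0, -212.0, -3.0], 0.77), ([682.0, -264.0, -1.0], 0.56)] [([571.0, 305.0, 103.0], 0.47)] [([627.0, 19.0, 36.0], 0.62), ([692.0, 392.0, -3.0], 0.35)]
scene [([701.0, 13.0, 212.0], 0.69)] [([340.0, -412.0, -4.0], 0.84), ([356.0, -212.0, 4.0], 0.57), ([680.0, -264.0, -2.0], 0.52)] [([572.0, 303.0, 100.0], 0.58)] [([623.0, 10.0, 35.0], 0.59)]
210 [[374.0, 144.0], [370.0, 244.0], [366.0, 330.0]]
217 [[376.0, 144.0], [371.0, 248.0], [368.0, 336.0]]
224 [[377.0, 145.0], [373.0, 252.0], [369.0, 341.0]]
```

View pics/twrist.png

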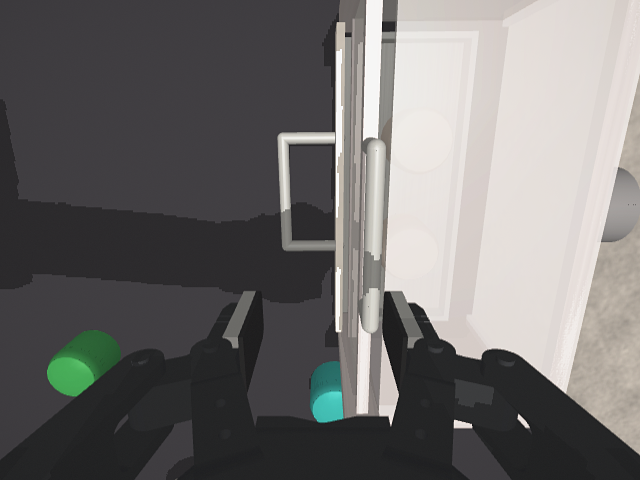

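Bar rows 140–332 match z=210, so the sash is down. Both casts stand inside at (420,140) and (415,250). Next is the plunger at (571,304.5).

Call:
move_arm:
  series:
    - [-0.1,0.2,0,0,0,0,0]
    - [-0.2,0.4,0,0,0,0,0]
    - [-0.3,0.6,-0.1,0,0,0,0]
    - [-0.385,0.8,-0.2,0,0,0,0]
    - [-0.385,1.0,-0.4,0,0,0,0]
    - [-0.385,1.0,-0.4,0,0,0,0]

```text
clock: 39.15
position: [569.7, 263.9, 201.4]
orientation: [-3.136, 0.002, 1.575]
wrist_force: [-0.5, -0.1, -0.5]
opening: -0.1
finger_force: 0.0
```

Call:
move_arm:
  series:
    - [0,0.17,0,0,0,0,0]
    - [0,0.17,-0.1,0,0,0,0]
    - [0,0.17,-0.25,0,0,0,0]
    - [0,0.17,-0.25,0,0,0,0]
    - [0,0.17,-0.25,0,0,0,0]

```text
clock: 39.78
position: [573.7, 304.0, 144.3]
orientation: [3.14, -0.001, 1.57]
wrist_force: [-0.2, -1.0, 1.6]
opening: -0.0
finger_force: 0.0
```

```bash
python3 - <<'E'
from h import *
o=observe();print(o['position'],o['opening'])
c='wrist';im=save(c,'u');print(c,lm(c,'plunger_top'));print(proj(c,[[571,304.5,100]]))
snapshot('scene');print(lm('scene','plunger_top'),lm('scene','sash_handle'))
E
```

```text
[573.70708182 304.04509549 144.31748008] -0.004970311665343539
wrist [([571.0, 304.0, 100.0], 0.58)]
[[316.13306312 275.10779976]]
[([570.0, 305.0, 98.0], 0.73)] [([704.0, 10.0, 214.0], 0.77)]
```

View pics/u.png

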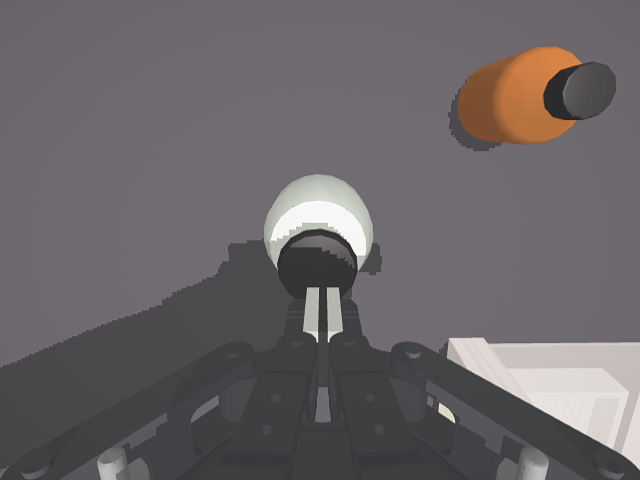

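The plunger head at (317,268) lies under the closed fingertips. Press.

Call:
move_arm:
  series:
    - [-0.01,0.008,-0.1,0,0,0,0]
    - [-0.01,0.008,-0.14,0,0,0,0]
    - [-0.01,0.008,-0.18,0,0,0,0]
    - [-0.01,0.008,-0.2,0,0,0,0]
    - [-0.01,0.008,-0.208,0,0,0,0]
    - [-0.01,0.008,-0.212,0,0,0,0]
    - [-0.01,0.008,-0.212,0,0,0,0]

```text
clock: 40.9
position: [570.0, 306.6, 92.6]
orientation: [3.14, -0.001, 1.571]
wrist_force: [-6.5, -2.5, 15.4]
opening: -0.1
finger_force: 8.0
```

Call:
move_arm:
  series:
    - [0,0,-0.008,0,0,0,0]
    - [0,0,-0.012,0,0,0,0]
    - [0,0,-0.012,0,0,0,0]

```text
clock: 41.28
position: [570.2, 306.7, 92.4]
orientation: [3.139, -0.001, 1.571]
wrist_force: [-11.6, -5.2, 30.9]
opening: -0.2
finger_force: 15.2
```

Call:
move_arm:
  series:
    - [0,0,0.05,0,0,0,0]
    - [0,0,0.12,0,0,0,0]
    - [0,0,0.3,0,0,0,0]
    - [0,0,0.6,0,0,0,0]
    - [0,0,0.6,0,0,0,0]
    - [0,0,0.6,0,0,0,0]

```text
clock: 42.02
position: [571.1, 306.7, 237.7]
orientation: [3.139, -0.001, 1.57]
wrist_force: [0.9, 0.5, -0.4]
opening: 0.3
finger_force: 0.0
```

```bash
python3 - <<'E'
from h import *
for c in('scene','top','wrist'):
    save(c,'v'+c);print(c,lm(c,'plunger_top'),lm(c,'sash_handle'),lm(c,'tray_handle'),lm(c,'cast1'))
im=cv2.imread('pics/vtop.png');cv2.imwrite('pics/vc.png',cv2.resize(im[100:240,170:420],None,fx=3,fy=3,interpolation=cv2.INTER_CUBIC))
E
```

```text
scene [([569.0, 309.0, 100.0], 0.5)] [([704.0, 11.0, 213.0], 0.74)] [([625.0, 13.0, 37.0], 0.77)] [([681.0, -262.0, -1.0], 0.95), ([344.0, -415.0, -4.0], 0.71), ([354.0, -214.0, -0.0], 0.62)]
top [([569.0, 301.0, 101.0], 0.55)] [([703.0, 16.0, 210.0], 0.97), ([482.0, -456.0, -0.0], 0.38)] [([627.0, 16.0, 36.0], 0.58)] [([684.0, -263.0, -0.0], 0.78), ([340.0, -408.0, -6.0], 0.62), ([351.0, -210.0, -2.0], 0.59)]
wrist [([573.0, 302.0, 96.0], 0.67)] [([570.0, 305.0, 96.0], 0.21)] [] []
```

View pics/vc.png

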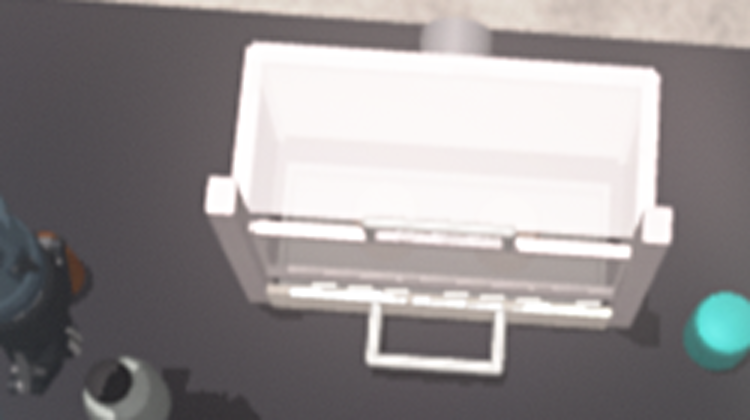

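The sash is down (bar at crop (440,230)), the tray is home (bar at (435,365)), and the plunger is released at z≈100 with the robot clear. Handing in.

```bash
python3 -c "
from rig import *
print(hand_in())"
```

```text
the job is handed in; nothing more can be done
None
```

I handed the job in at about 42 s (no verdict came back): both casts present were stood on the tray, the tray is home, the sash is down, and the plunger was pressed to its stop and released; the bowl, bottle and jar were left alone.

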